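Loop tool out of the pot and onto its rest

ROBOT

A 6-joint arm with a two-finger parallel gripper is mounted at the origin on the work surface. World frame = base frame: x ahead of the robot, y to its left, z up, the work surface at z = 0. Lengths are in mm, angles in rad, forces in N, time in s.
With the tool pointing down it reaches from about 400 to 825 mm from the base axis. Payload 7 kg.
Tool frame: the origin (TCP) lies at the very end of the fingers, on their centre line; the grasp point (between the pads) lies 19 mm behind it; z points along the fingers, y is the direction in which the jaws open and shut (so a half turn about z gives the same grasp; the last joint's range is limited). The gripper opens to 88 mm and grips with 3 to 60 N. Pads are 19 mm wide; open, the fingers measure 130 mm over their backs; the gripper's body (78 mm by 193 mm) begins 47 mm behind the grasp point.
Start: joints at [1.393, 0.359, 0.012, 0, -1.224, -0.288], TCP at [303.172, 603.06, 226.561] pointing down, gripper open.
Joint ranges: [-3.07, 3.07], [-1.43, 2.12], [-1.02, 1.25], [-3.03, 1.67], [-3.05, -0], [-3.03, 3.03]. Speed limits (rad/s): [2.39, 2.39, 3.01, 3.14, 3.14, 3.14].

INTERFACE

Orientations are given as a unit quaternion [x, y, z, w].
In Python, from plant import bot gives the robot as it stands. Calls block until the motion is done:
- bot.move_ptp(position, orientation): joint-space move of the TCP to a pose.
- bot.line_to(position, velocity=150, ori=None): straight line of the TCP; ori=None keeps the orientation; velocity is the mean speed in mm/s.
- bot.move_joints(angles): joint-space move.
- bot.move_gripper(opening, force=None): finger opening in mm; force is the grip in N (None keeps the last); returns when the fingers have stopped.
- bot.pause(seconds).
- bot.solve_ik(position, orientation): joint angles nearest the present ones, or None.
- bot.read_state(): the state.
- bot.camera(name): name is "side" or "top"; returns the picture (420x560x3 uint8, red, green, blue); there is no depth.
- bot.get_calibration(name): a dict with "fx", "fy", "cx", "cy" (pixels), "view" (4x4, takes a point from world to camera coordinates). Camera axes: x right, y up, looking along -z (the intrinsics and any distortion apply to the point x, -y, -z); pixel columns grow to the right and rows downward; lengths in mm; the calibration is good to about 2 mm. A picture is of the moment at which its call begins. get_calibration takes no time and is no camera call.
A pose or a line that the arm cannot do raises bot.Unreachable and nothing moves.
- bot.close_job(): hands the job in, once; it reports no verdict.
The state is a dict: "t": time; "joint_pos": joint angles; "qvel": joint speeds; "tau": joint torques, N m; "tcp_pos": TCP position; "eef_rot": TCP orientation; "contact_force": force on the tool from outside, world axes, zero at the start; "moment": the same for the moment, N m; "width": finger opening in mm.
Only numpy, scipy, OpenCV 4.12 (cv2) and the standard library are available. Lean on these libraries where they do the work, as an engineer would, in place of code of your own. Each camera call takes 0.05 s, during which the arm holds its last target. There are 200 camera calls.

TASK

Draw the long-handled loop tool out of the stoneware pot it leans in and lay it level on the wooden rest, its handle in both notches and the tool's middle about midway between them; either end may point away from you. Lower it into the notches in the gripper before you let go, do not drop it, and leave the pot and all the other things standing where they are.

Things in the scene. Friction and masses are not known exactly. Their poses are not given: they have to be found in the camera images.
- loop_tool: Clay trimming tool, 300 mm long, 85 g: straight round light-wood handle, 16 mm thick, 225 mm long, then a 25 mm steel ferrule, then a flat steel wire loop 50 mm long, 52 mm wide. It starts loop up in the pot, leaning about 41 degrees from vertical, roughly away from the robot, foot in a bottom corner. Origin: centre of the foot end; z along the tool to the loop; y across the loop.
- tool_mid (a point): The middle of the loop tool: on its axis, 150 mm from the foot, near its centre of mass. It starts just above the pot's rim; bare handle stands out of the pot from about 120 to 225 mm from the foot.
- pot: Loose straight-sided stoneware pot, blue glaze, 100 mm outside diameter, 95 mm high, wall 5 mm, floor 8 mm thick, 0.9 kg, holding only the loop tool. Origin: centre of its underside; z up; the loop tool leans towards the pot's +x. It may stand on either side of the brush jar.
- rest: Fixed wooden rest: base 180 (x) by 70 (y) by 14 mm high; uprights 12 mm thick at x = -65 and +65 mm, each ending in an open V notch, sides 40 degrees from vertical, bottom 48 mm and top 79 mm above the table, 50 mm wide at the top. The tool lies along x, its handle's axis about 60 mm above the table. Origin: centre of the base's underside; x from notch to notch; z up.
- brush_jar: Bystander: loose stoneware jar, 100 mm in diameter, 80 mm high, same glaze as the pot, with four thin paint brushes in it reaching up to 195 mm. Origin: centre of its underside; z up.
- glaze_jar: Bystander: loose white lidded glaze jar, 64 mm in diameter, 85 mm high, beside the rest. Origin: centre of its underside.
- kiln_prop: Bystander: loose white ceramic post, 44 mm in diameter, 70 mm high, near the rest on the robot's side. Origin: centre of its underside.
Mind the look-alikes: they are no part of the job. Of the things shaped like the rest, the wooden one is meant.

How it is judged:
By the outcome, as a careful person would: the job done as asked, in the order asked, and still so for the second after the job is handed in, with the robot touching nothing.
It also fails if it takes over 51 s, if anything falls off the work surface, if the arm or the gripper's body presses on something with over 40 N, if the wrist force passes 120 N, or if a joint passes its speed limit or range.

## Working session

There is one attempt and no reset: what is moved stays moved. The work goes in short steps, each a Python script; the robot and the scene stay as the last script left them, time stands still between calls to the robot, and variables do not carry over. Pictures are saved under pics/ and viewed, about 8 in all and at most 12, crops included, and the job is handed in when it is done.

```bash
mkdir -p pics; ls
python3 - <<'E'
from plant import bot
import cv2
for n in("top","side"):
    im=bot.camera(n); cv2.imwrite(f"pics/{n}0.png",cv2.cvtColor(im,cv2.COLOR_RGB2BGR))
    c=bot.get_calibration(n); print(n,{k:(v if not hasattr(v,'round') else v) for k,v in c.items()})
print(bot.read_state())
E
```

```text
pics
top {'fx': 476.078381549543, 'fy': 476.078381549543, 'cx': 278.0780462702948, 'cy': 208.14308446501468, 'view': array([[ 3.92912734e-03, -9.99878612e-01,  1.50772723e-02,
        -6.71142524e+01],
       [ 9.99134706e-01,  4.54960058e-03,  4.13417499e-02,
        -4.13419726e+02],
       [-4.14053270e-02,  1.49017891e-02,  9.99031299e-01,
        -1.19595626e+03],
       [ 0.00000000e+00,  0.00000000e+00,  0.00000000e+00,
         1.00000000e+00]])}
side {'fx': 405.02062913072916, 'fy': 405.02062913072916, 'cx': 286.30129674967446, 'cy': 206.72210424356243, 'view': array([[ 9.99300081e-01, -3.18289515e-02, -1.96536663e-02,
        -4.00155989e+02],
       [ 3.32686592e-02,  5.15961504e-01,  8.55965491e-01,
        -5.74590444e+01],
       [-1.71039489e-02, -8.56020236e-01,  5.16659279e-01,
        -1.02128014e+03],
       [ 0.00000000e+00,  0.00000000e+00,  0.00000000e+00,
         1.00000000e+00]])}
{'t': 0.1, 'joint_pos': array([ 1.39311857e+00,  3.59318807e-01,  1.11732726e-02, -3.04789906e-04,
       -1.22414573e+00, -2.88090980e-01]), 'qvel': array([-4.39738767e-04,  1.59323418e-04,  3.06653111e-03, -8.22187919e-05,
       -4.40496193e-04,  8.69198074e-04]), 'tau': array([-1.24008424e-03, -5.84164596e+01,  2.93750918e+01,  7.01545671e+00,
        1.02001536e-02, -3.89259458e-05]), 'tcp_pos': array([302.98262565, 602.68446249, 225.7247056 ]), 'eef_rot': array([ 9.72992518e-01, -2.30835399e-01, -1.01828476e-04,  7.54238440e-04]), 'contact_force': array([ 0.20778394,  0.30467169, -0.3846045 ]), 'moment': array([-0.00968665,  0.01774593,  0.01110997]), 'width': 87.77384750625669}
```

View pics/top0.png

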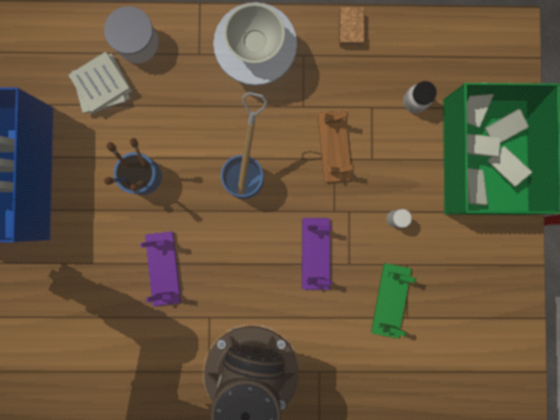

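View pics/side0.png

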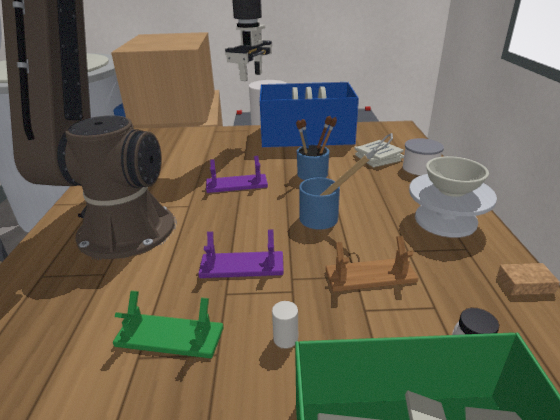

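Top view: the pot with the loop tool is at (243,177), loop at (254,103), and the brush jar is at (137,173). There are four rest-shaped things: purple (163,269), purple (316,254), green (392,300) and brown wood (336,147). The last fits "wooden"; I'll confirm it in enlarged crops.

Run:
```python
import cv2
t=cv2.imread("pics/top0.png")[85:205,210:370]; s=cv2.imread("pics/side0.png")[125:300,285:425]
cv2.imwrite("pics/c1.png",cv2.resize(t,None,fx=5,fy=5,interpolation=cv2.INTER_CUBIC))
cv2.imwrite("pics/c2.png",cv2.resize(s,None,fx=3.4,fy=3.4,interpolation=cv2.INTER_CUBIC))
```

```text
(no output)
```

View pics/c1.png

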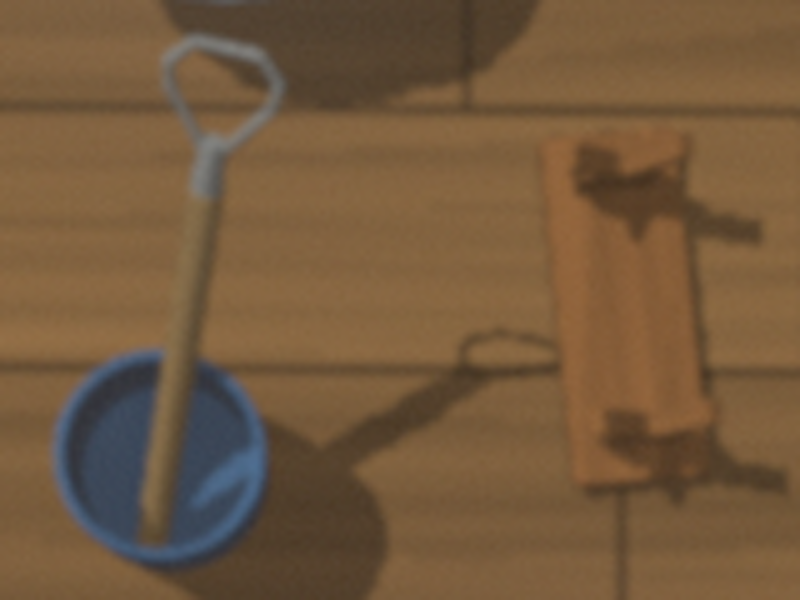

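View pics/c2.png

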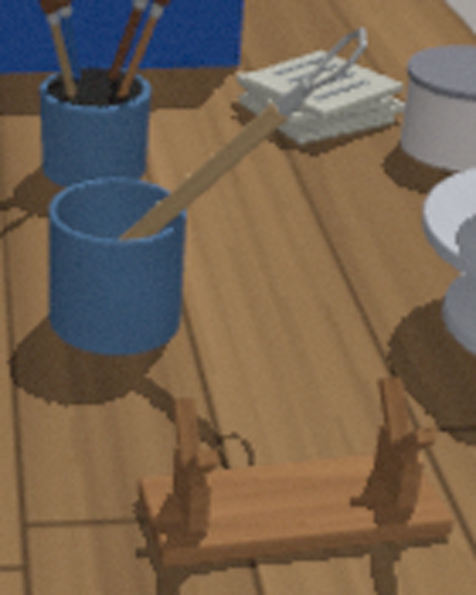

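Top crop: the brown wooden rest is at about (336,147), base corners crop (543,143), (690,135), (713,477), (578,487). The tool's handle/ferrule joint is at crop (204,198) and the pot rim centre at crop (160,458). In the side crop the joint is at (277,110) and the handle leaves the rim near (130,237).

```bash
cat > h.py <<'E'
from plant import bot
import numpy as np, cv2
from scipy.spatial.transform import Rotation as R
from scipy.optimize import least_squares
def proj(n,P):
    c=bot.get_calibration(n); P=np.atleast_2d(P); q=P@c["view"][:3,:3].T+c["view"][:3,3]
    return np.c_[c["cx"]+c["fx"]*q[:,0]/-q[:,2], c["cy"]+c["fy"]*-q[:,1]/-q[:,2]]
def ray(n,uv,z):
    return least_squares(lambda p:(proj(n,[p[0],p[1],z])-uv)[0],[500,0]).x
E
python3 - <<'E'
from h import *
T=lambda u,v:np.array([u/5+210-.4,v/5+85-.4]); S=lambda u,v:np.array([u/3.4+285-.35,v/3.4+125-.35])
pot=ray("top",T(160.5,458.5),95); print("pot",pot, proj("side",[*pot,95]), "expect",S(117,210))
jar=ray("top",[136,169],80);print("jar",jar)
B=np.array([[90,35],[90,-35],[-90,-35],[-90,35]]);obs=np.array([T(543,143),T(690,135),T(713,477),T(578,487)])
def W(p,L,z): 
    c,s=np.cos(p[2]),np.sin(p[2]); return np.c_[L@np.array([[c,s],[-s,c]])+p[:2],np.full(len(L),z)]
r=least_squares(lambda p:(proj("top",W(p,B,14))-obs).ravel(),[520,-180,0]);print("rest",r.x,r.fun.round(1))
print("rest corners side crop",((proj("side",W(r.x,B,14))-[285,125])*3.4).round())
print("notch top z79 side crop",((proj("side",W(r.x,np.array([[65,25],[65,-25],[-65,25],[-65,-25]]),79))-[285,125])*3.4).round())
# tool
def f(p):
    d=np.array([np.sin(p[3])*np.cos(p[4]),np.sin(p[3])*np.sin(p[4]),np.cos(p[3])]);o=p[:3]
    g=lambda s:o+s*d
    e=[(proj("top",g(225))-T(204,198))[0],(proj("top",g(250))-T(212,140))[0],(proj("top",g(300))-T(232,45))[0],
       (proj("side",g(225))-S(277,110))[0],(proj("side",g(p[5]))-S(135,235))[0],(proj("top",g(p[6]))-T(173,400))[0],(proj("top",g(p[7]))-T(156,520))[0],[(p[3]-.7156)*20,(p[2]-13)*.3]]
    return np.concatenate(e)
r=least_squares(f,[pot[0]-40,pot[1],13,.7156,0,110,120,20]);print("tool",r.x,np.degrees(r.x[3:5]));print(r.fun.round(1))
for k in [(422,90),(401,217)]: print(ray("top",k,80))
E
```

```text
pot [484.7779774   21.86754072] [[319.42563408 185.94088989]] expect [319.06176471 186.41470588]
jar [502.43452997 274.15117851]
rest [ 5.70576280e+02 -2.11238274e+02  8.10714312e-02] [ 1.  -0.6 -1.  -1.   0.3  0.8 -0.2  0.9]
rest corners side crop [[414. 451.]
 [457. 524.]
 [160. 552.]
 [137. 476.]]
notch top z79 side crop [[395. 380.]
 [425. 430.]
 [184. 398.]
 [204. 449.]]
tool [ 4.44063959e+02  3.22493313e+01  1.37095417e+01  7.39051103e-01
 -2.30226310e-01  8.11339157e+01  1.05011077e+02  2.57346386e+01] [ 42.34450903 -13.19099592]
[ 0.3 -0.7  0.2  1.4 -0.7  0.5  1.3 -0.1 -0.  -0.   0.1  0.  -0.2 -0.
  0.5  0.2]
[ 698.2360639  -411.19193701]
[ 390.91699795 -358.12913856]
```

The rest and pot positions agree in both views to about 1 px. Next I check IK for the whole sequence: grasp at mid-tool across the handle, draw out, level, place.

```bash
cat >> h.py <<'E'
foot=np.array([444.1,32.2,13.7]); L,A=.739,-.230
d=np.array([np.sin(L)*np.cos(A),np.sin(L)*np.sin(A),np.cos(L)])
a=np.array([np.cos(L)*np.cos(A),np.cos(L)*np.sin(A),-np.sin(L)])
def quat(x,z): return R.from_matrix(np.c_[x,np.cross(z,x),z]).as_quat()
rest=np.array([570.6,-211.2,0]); ry=.081
rx=np.array([np.cos(ry),np.sin(ry),0]); dn=np.array([0,0,-1.])
G=foot+150*d+19*a; up=np.array([np.sin(.52)*np.cos(A),np.sin(.52)*np.sin(A),np.cos(.52)])
E
python3 - <<'E'
from h import *
print("mid",foot+150*d,"G",G)
for s in(1,-1):
  print(s)
  for n,p,q in [("hi",G-130*a+[0,0,60],quat(s*d,a)),("pre",G-100*a,quat(s*d,a)),("G",G,quat(s*d,a)),("out",G+140*up,quat(s*d,a)),
    ("lev",[480,-100,300],quat(s*rx,dn)),("above",rest+[0,0,141],quat(s*rx,dn)),("place",rest+[0,0,41],quat(s*rx,dn))]:
    j=bot.solve_ik(p,q); print(n,np.round(p),None if j is None else np.round(j,2))
E
```

```text
mid [542.47181949   9.16689142 124.57137159] G [556.14570513   5.96524186 111.77393858]
1
hi [463.  28. 259.] None
pre [484.  23. 179.] None
G [556.   6. 112.] [-0.38  0.08 -0.89 -2.67 -0.26 -1.92]
out [624. -10. 233.] None
lev [ 480 -100  300] [ 0.2   0.01 -0.26  0.   -1.3   1.46]
above [ 571. -211.  141.] [-0.03  0.32 -0.26  0.   -1.    1.69]
place [ 571. -211.   41.] [-0.03  0.43 -0.36  0.   -0.79  1.69]
-1
hi [463.  28. 259.] None
pre [484.  23. 179.] None
G [556.   6. 112.] [-0.38  0.08 -0.89 -2.67 -0.26  1.22]
out [624. -10. 233.] None
lev [ 480 -100  300] [ 0.2   0.01 -0.26  0.   -1.3  -1.69]
above [ 571. -211.  141.] [-0.03  0.32 -0.26  0.   -1.   -1.46]
place [ 571. -211.   41.] [-0.03  0.43 -0.36  0.   -0.79 -1.46]
```

```bash
cat >> h.py <<'E'
h=np.array([np.cos(A),np.sin(A),0]); Z=np.array([0,0,1.])
def gq(th,hv=h,s=1): # gripper tilted th forward from straight down along hv
    z=np.sin(th)*hv-np.cos(th)*Z; x=s*(np.cos(th)*hv+np.sin(th)*Z); return quat(x,z),z
mid=foot+150*d
E
python3 - <<'E'
from h import *
for s in (1,-1):
 for th in (15,20,25,30,35):
  q,z=gq(np.radians(th),s=s); T=mid+19*z
  f=np.radians(th)-(np.pi/2-L); qf,zf=gq(f,rx,s); P=rest+[0,0,60]+19*zf
  print(s,th)
  for n,p,qq in [("hi",T-200*z,q),("pre",T-100*z,q),("G",T,q),("o1",T+70*up,q),("out",T+140*up,q),("above",P+[0,0,120],qf),("place",P,qf)]:
    j=bot.solve_ik(p,qq); print("  ",n,np.round(p),None if j is None else np.round(j,2))
E
```

```text
1 15
   hi [497.  20. 299.] [ 0.59 -0.15 -0.52  0.22 -1.03  0.66]
   pre [522.  14. 203.] [ 0.53 -0.03 -0.66  0.26 -0.77  0.64]
   G [547.   8. 106.] [ 0.47  0.13 -0.78  0.37 -0.49  0.56]
   o1 [581.   0. 167.] [ 0.44  0.11 -0.6   0.26 -0.67  0.71]
   out [615.  -8. 228.] [ 0.4   0.11 -0.43  0.21 -0.83  0.82]
   above [ 560. -212.  164.] [-0.01  0.62  0.14  0.05 -1.66  1.65]
   place [ 560. -212.   44.] [-0.01  0.73  0.04  0.05 -1.46  1.64]
1 20
   hi [482.  23. 295.] [ 0.67 -0.23 -0.66  0.34 -0.95  0.5 ]
   pre [515.  15. 201.] [ 0.58 -0.09 -0.79  0.42 -0.66  0.46]
   G [549.   8. 107.] [ 0.44  0.09 -0.95  0.71 -0.33  0.25]
   o1 [583.  -0. 167.] [ 0.45  0.07 -0.73  0.44 -0.54  0.54]
   out [617.  -8. 228.] [ 0.42  0.07 -0.54  0.33 -0.71  0.7 ]
   above [ 562. -212.  163.] [-0.01  0.57  0.09  0.04 -1.57  1.65]
   place [ 562. -212.   43.] [-0.01  0.68 -0.02  0.04 -1.36  1.64]
1 25
   hi [468.  27. 289.] [ 0.76 -0.31 -0.8   0.47 -0.89  0.31]
   pre [509.  17. 198.] [ 0.6  -0.14 -0.94  0.63 -0.55  0.24]
   G [550.   7. 107.] None
   o1 [584.  -1. 168.] [ 0.42  0.04 -0.88  0.73 -0.4   
[... 2159 characters left out ...]
] [-0.01  0.63 -0.08  0.04 -1.26 -1.5 ]
-1 30
   hi [454.  30. 281.] [ 2.67 -1.34 -0.81  0.23 -2.6   1.98]
   pre [503.  18. 195.] None
   G [552.   7. 108.] None
   o1 [586.  -1. 169.] None
   out [619.  -9. 230.] [ 0.4  -0.   -0.81  0.77 -0.44 -2.85]
   above [ 565. -212.  162.] [-0.02  0.47 -0.02  0.03 -1.39 -1.48]
   place [ 565. -212.   42.] [-0.02  0.58 -0.14  0.03 -1.16 -1.49]
-1 35
   hi [441.  33. 273.] [ 2.63 -1.28 -0.92  0.27 -2.5   2.03]
   pre [497.  20. 191.] None
   G [553.   7. 109.] None
   o1 [587.  -1. 170.] None
   out [621.  -9. 231.] None
   above [ 566. -212.  161.] [-0.02  0.42 -0.08  0.02 -1.29 -1.48]
   place [ 566. -212.   41.] [-0.02  0.53 -0.2   0.03 -1.06 -1.48]
```

```bash
cat >> h.py <<'E'
TH=np.radians(19); DEP=13
q0,z0=gq(TH); T0=mid+DEP*z0
def snap(n,f,box=None,k=1):
    im=cv2.cvtColor(bot.camera(n),cv2.COLOR_RGB2BGR)
    if box: im=im[box[1]:box[3],box[0]:box[2]]
    return cv2.resize(im,None,fx=k,fy=k,interpolation=cv2.INTER_CUBIC)
def st():
    s=bot.read_state(); print(round(s["t"],2),s["tcp_pos"].round(1),s["contact_force"].round(1),round(s["width"],1))
E
python3 - <<'E'
from h import *
p=bot.read_state()["tcp_pos"]
bot.line_to(p+[0,0,150],250)
bot.move_ptp(T0-190*z0,q0); st()
bot.line_to(T0-60*z0,150); st()
bot.line_to(T0,60); st()
i=snap("top","",(195,85,295,225),4); j=snap("side","",(270,90,420,240),3.7)
H=max(i.shape[0],j.shape[0]); pad=lambda m:cv2.copyMakeBorder(m,0,H-m.shape[0],0,0,cv2.BORDER_CONSTANT)
o=np.hstack([pad(i),pad(j)]); print(o.shape); cv2.imwrite("pics/g1.png",cv2.resize(o,(800,int(o.shape[0]*800/o.shape[1]))))
E
```

```text
3.04 [486.8  23.  292.1] [-0.1 -0.5 -0.4] 87.1
4.06 [527.9  13.  169.6] [0.1 0.4 0.3] 87.6
5.21 [546.8   8.3 112.6] [-0.6  0.3  0.4] 87.5
(560, 955, 3)
```

View pics/g1.png

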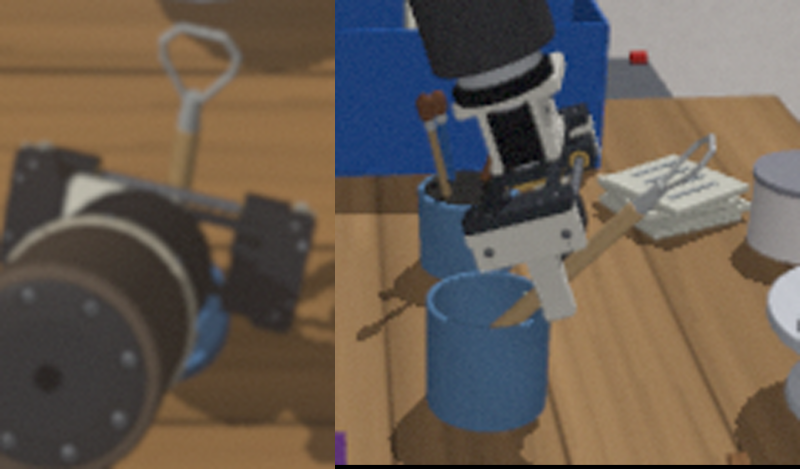

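The near finger (crop 556,285) stands in front of the handle, clear of the rim, and the handle is roughly central between the fingers in the top view. No contact force. I close in steps.

```bash
cat > two.py <<'E'
from h import *
def two(f,b1,b2,k1,k2):
    i=snap("top","",b1,k1); j=snap("side","",b2,k2); H=max(i.shape[0],j.shape[0])
    pad=lambda m:cv2.copyMakeBorder(m,0,H-m.shape[0],0,0,cv2.BORDER_CONSTANT)
    o=np.hstack([pad(i),pad(j)]); s=min(800/o.shape[1],600/o.shape[0]); cv2.imwrite(f,cv2.resize(o,None,fx=s,fy=s)); print(s)
E
python3 - <<'E'
from two import *
for w in (50,34,24): bot.move_gripper(w,10); st()
bot.move_gripper(0,30); st()
bot.line_to(T0+12*up,30); st()
bot.line_to(T0+140*up,80); st()
two("pics/o1.png",(170,20,370,220),(270,20,450,300),3,2.2)
E
```

```text
6.13 [546.6   8.2 112.3] [-0.1 -0.   0. ] 49.7
6.68 [546.6   8.2 112.3] [ 0.2 -0.5  0.2] 33.8
7.15 [546.6   8.2 112.3] [-0.4  1.1 -0.3] 24.1
7.48 [546.6   8.2 112.3] [-0.1 -0.6 -0.8] 15.1
8.03 [552.5   6.9 122.8] [ 0.1 -0.8 -1. ] 15.0
9.78 [614.   -7.7 233.3] [ 1.2 -0.5 -0.8] 15.2
0.8032128514056225
```

View pics/o1.png

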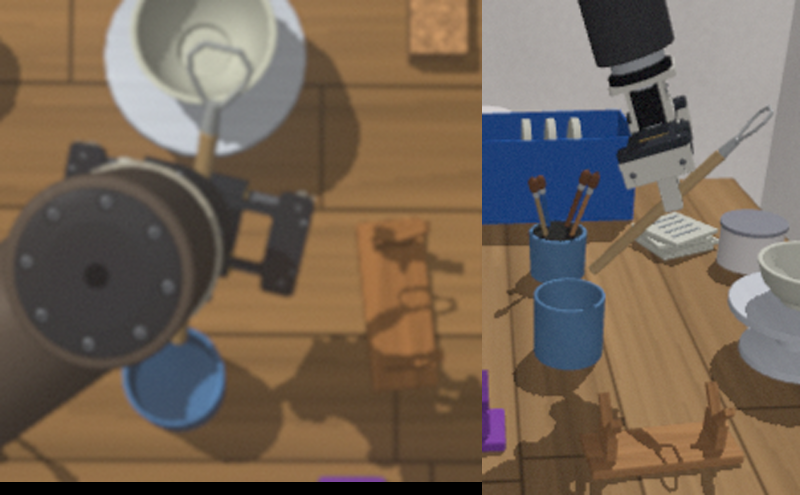

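The tool is held (15.2 mm wide) and its foot is clear of the pot, which still stands at its place. I level it high above the rest and measure it in the grip.

```bash
cat >> h.py <<'E'
F=TH-(np.pi/2-L)
def place(mz,f=F,off=(0,0),yaw=ry):
    hv=np.array([np.cos(yaw),np.sin(yaw),0]); q,z=gq(f,hv); s=np.array([-np.sin(yaw),np.cos(yaw),0])
    return rest+[0,0,mz]+DEP*z+off[0]*hv+off[1]*s, q
E
python3 - <<'E'
from two import *
bot.line_to(bot.read_state()["tcp_pos"]+[-40,-30,60],120)
p,q=place(220); bot.move_ptp(p+[0,60,60],q); st()
bot.line_to(place(160)[0],120); st()
print(proj("side",rest+[0,0,160]),proj("top",rest+[0,0,160]))
two("pics/a1.png",(270,60,400,240),(270,150,450,300),3,3)
E
```

```text
11.55 [ 564.8 -151.8  267.1] [ 0.1 -0.2 -0.2] 15.3
12.82 [ 564.9 -211.5  149.4] [-0.9  0.  -0.9] 15.1
[[377.91438722 212.25856901]] [[344.68898531 135.42894163]]
0.8602150537634409
```

View pics/a1.png

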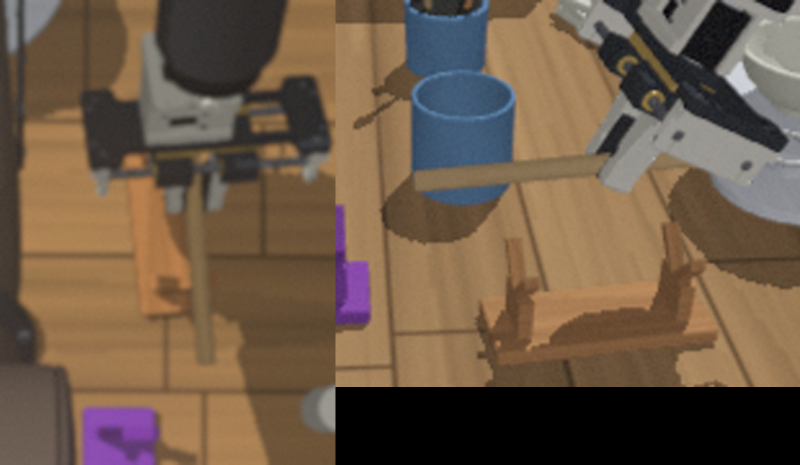

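Run:
```python
from h import *
S=lambda u,v:np.array([(u-335)/2.58+270-.3,v/2.58+150-.3]); T=lambda u,v:np.array([u/2.58+270-.3,v/2.58+60-.3])
e=rest+[0,0,160]-150*rx; print("expected foot",e,proj("side",e),proj("top",e),"obs",S(416,181),T(205,362))
def f(p):
    dd=np.array([np.cos(p[3])*np.cos(p[4]),np.cos(p[3])*np.sin(p[4]),np.sin(p[3])]);g=lambda s:p[:3]+s*dd
    return np.concatenate([(proj("side",p[:3])-S(416,181))[0],(proj("top",p[:3])-T(205,362))[0],
     (proj("side",g(p[5]))-S(595,167))[0],(proj("top",g(p[6]))-T(198,190))[0]])
r=least_squares(f,[*e,0,.08,120,130]);print(r.x.round(3),np.degrees(r.x[3:5]),r.fun.round(2))
print("mid",r.x[:3]+150*np.array([np.cos(r.x[3])*np.cos(r.x[4]),np.cos(r.x[3])*np.sin(r.x[4]),np.sin(r.x[3])]))
print("tcp pred",place(160)[0],bot.read_state()["tcp_pos"])
```

```text
expected foot [ 421.09180602 -223.33671833  160.        ] [[299.50707965 218.38403167]] [[350.26955683 202.32933072]] obs [301.09534884 219.85503876] [349.15736434 200.01007752]
[ 4.25129e+02 -2.21570e+02  1.55512e+02  2.50000e-02  4.20000e-02
  1.30545e+02  1.50507e+02] [1.44805596 2.40901328] [ 0.52 -0.04 -0.02  0.62  0.    0.    0.   -0.  ]
mid [ 574.94876194 -215.26741791  159.30265488]
tcp pred [ 564.38581308 -211.70445286  148.59257223] [ 564.84852253 -211.4641768   149.35118088]
```

The tool reads about 4 mm too far along +x and about 1.4° nose-up. I correct both, go down to just above the notches and look again.

```bash
cat >> h.py <<'E'
F2=F-np.radians(1.2)
E
python3 - <<'E'
from two import *
p,q=place(95,F2,(-4,0)); bot.line_to(p,80,q); st()
two("pics/b1.png",(300,95,380,225),(310,190,440,310),4.5,4)
E
```

```text
13.88 [ 560.6 -212.2   84.2] [-0.3  0.8 -0.8] 14.7
0.9090909090909091
```

View pics/b1.png

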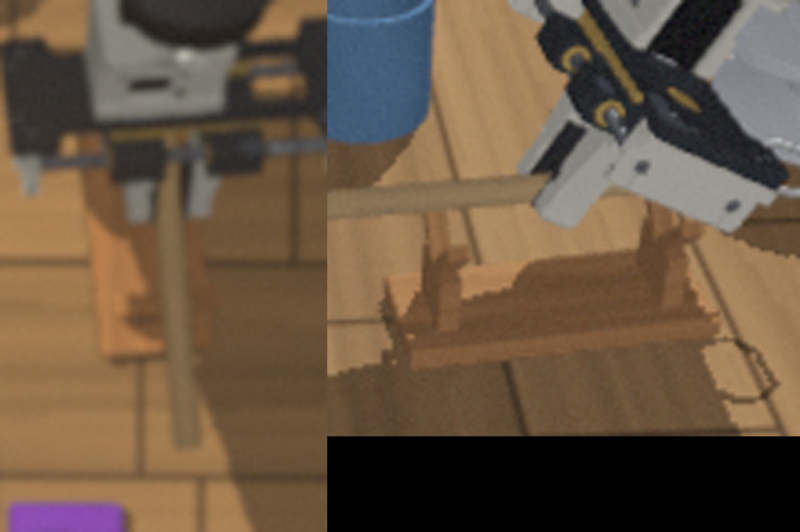

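Run:
```python
from h import *
k=4.0909
for s in (-65,-100,-154,-150): 
    P=rest+[0,0,95]+s*rx; print(s,"top crop",((proj("top",P)-[300,95]+.4)*k).round(1),"side",((proj("side",P)-[310,190]+.4)*3.636+[327,0]).round(1))
for n in(-65,65):
  sy=np.array([-np.sin(ry),np.cos(ry),0])
  for w in(25,0,-25):
    P=rest+n*rx+w*sy+[0,0,79 if w else 48]; print(n,w,((proj("top",P)-[300,95]+.4)*k).round(1),((proj("side",P)-[310,190]+.4)*3.636+[327,0]).round(1))
```

```text
-65 top crop [[176.3 300.2]] side [[446.5 193.7]]
-100 top crop [[181.3 360.5]] side [[382.7 199.1]]
-154 top crop [[189.1 453.7]] side [[283.2 207.4]]
-150 top crop [[188.5 446.8]] side [[290.6 206.8]]
-65 25 [[129.8 306.9]] [[434.7 190.6]]
-65 0 [[164.6 310. ]] [[442.1 262.1]]
-65 -25 [[214.6 300.5]] [[455.8 245.7]]
65 25 [[111.8  87.5]] [[659.6 171.7]]
65 0 [[146.9  96.5]] [[668.3 242.1]]
65 -25 [[196.3  81.3]] [[692.4 225.1]]
```

Foot at crop (187,447) against expected (188.5,446.8), and the handle over the near upright at (176,300) as predicted; the side line also matches, so it is level. I lower in steps, watching force.

Run:
```python
from two import *
for mz in (75,67,64,62,61,60,59.3):
    bot.line_to(place(mz,F2,(-4,0))[0],25); bot.pause(.1); s=bot.read_state(); print(mz,end=" "); st()
    if np.abs(s["contact_force"]).max()>5: break
two("pics/l1.png",(300,95,380,225),(310,190,440,310),4.5,4)
```

```text
75 15.03 [ 560.3 -212.1   63.9] [-0.  -0.6  0.1] 15.3
67 15.6 [ 560.  -211.9   55.7] [-1.   1.2  0.3] 15.0
64 15.97 [ 560.3 -211.8   53.3] [-0.6  3.5  6.2] 15.2
0.9090909090909091
```

View pics/l1.png

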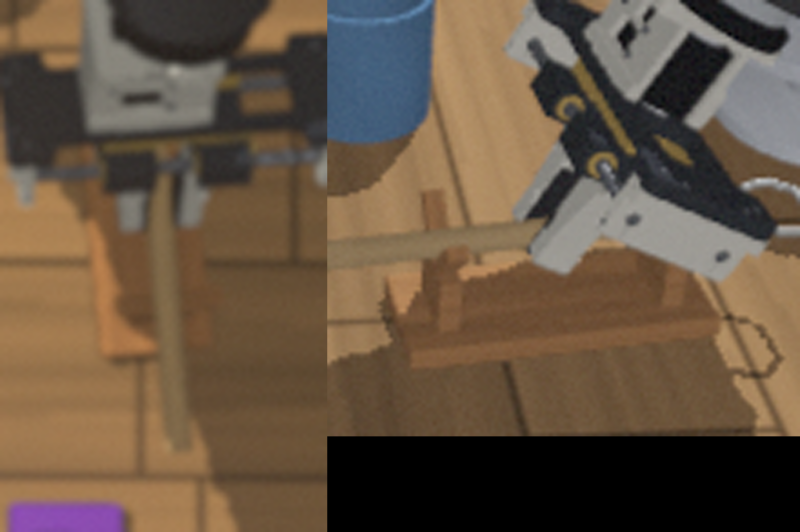

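Contact at 64 mm with +y force: the handle touches the −y flank of the V, so it is about 3 mm off sideways. I raise it slightly, shift, and lower again.

Run:
```python
from two import *
bot.line_to(place(68,F2,(-4,0))[0],25)
bot.line_to(place(68,F2,(-4,3))[0],25)
for mz in (65,63,62,61,60,59.3):
    bot.line_to(place(mz,F2,(-4,3))[0],20); bot.pause(.15); s=bot.read_state(); print(mz,s["moment"].round(2),end=" "); st()
    if np.abs(s["contact_force"]).max()>7: break
```

```text
65 [-0.14 -1.8   0.12] 17.09 [ 559.9 -209.1   53.7] [-0.2 -0.3 -1. ] 15.2
63 [-0.6  -1.25  0.58] 17.49 [ 560.1 -209.3   52. ] [ 0.1 -2.4  2.1] 15.0
62 [-0.63 -0.49  0.65] 17.89 [ 560.1 -209.5   51.6] [ 0.2 -2.   7.2] 14.8
```

Run:
```python
from two import *
bot.line_to(place(67,F2,(-4,3))[0],25)
a=dict(f=F2,off=(-4,2),yaw=ry+.015)
p,q=place(67,**a); bot.line_to(p,20,q)
for mz in (64,63,62,61,60,59.3):
    bot.line_to(place(mz,**a)[0],20); bot.pause(.15); s=bot.read_state(); print(mz,s["moment"].round(2),end=" "); st()
    if np.abs(s["contact_force"]).max()>7: break
```

```text
64 [ 0.1  -1.84  0.01] 18.94 [ 560.  -210.2   52.7] [-0.3 -0.5 -0.8] 15.0
63 [ 0.18 -1.87 -0.  ] 19.34 [ 560.  -210.2   51.8] [-0.1  1.1 -0.4] 15.5
62 [ 0.44 -0.69 -0.18] 19.74 [ 560.1 -210.3   51.4] [-0.3  0.9  5.3] 14.9
61 [ 0.67  0.39 -0.43] 20.14 [ 560.1 -210.3   51.3] [-1.5  2.3 11. ] 15.2
```

The near notch is carrying (moment lever at −65 mm), with little side force, so the handle is still slightly nose-up. I pivot the loop end down about the near notch until the far one takes load.

Run:
```python
from two import *
a=dict(off=(-4,1.8),yaw=ry+.015)
bot.line_to(place(62.3,F2,**a)[0],20); bot.pause(.1);print(bot.read_state()["moment"].round(2),end=" ");st()
for g in np.arange(.4,2.9,.4):
    p,q=place(62.3-65*np.sin(np.radians(g)),F2-np.radians(g),**a); bot.line_to(p,15,q); bot.pause(.15); s=bot.read_state(); print(round(g,1),s["moment"].round(2),end=" "); st()
    if np.abs(s["contact_force"]).max()>9: break
two("pics/l2.png",(300,95,380,225),(290,180,440,310),4.5,4)
```

```text
[ 0.71 -0.69 -0.41] 20.49 [ 560.2 -210.4   51.5] [0.5 2.5 6.5] 14.9
0.4 [ 0.81 -0.22 -0.45] 20.89 [ 560.1 -210.3   51.4] [-0.3  3.6  7.8] 14.9
0.8 [ 0.96  0.14 -0.6 ] 21.29 [ 560.  -210.4   51.4] [0.5 3.9 9.1] 15.0
0.8333333333333334
```

View pics/l2.png

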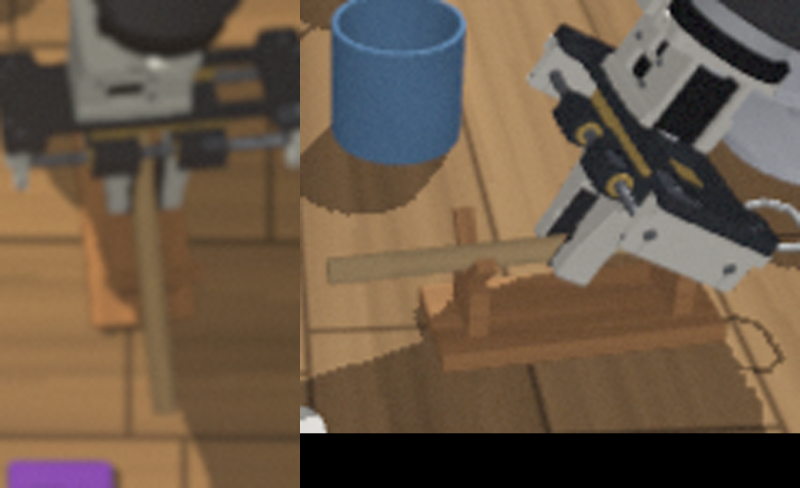

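Run:
```python
from h import *
S=lambda u,v:np.array([(u-300)/3.3333+290-.3,v/3.3333+180-.3]); T=lambda u,v:np.array([u/3.75+300-.3,v/3.75+95-.3])
r=least_squares(lambda p:np.r_[(proj("side",p)-S(330,271))[0],(proj("top",p)-T(164,411))[0]],[420,-220,60]);print("foot",r.x.round(1),r.fun.round(1))
c=rest
for pit in(-2,-1,0,1,2):
  o=[]
  for s in (-150,-100,-75,-40):
    P=rest+[0,0,60]+s*rx+[0,0,(s+65)*np.tan(np.radians(pit))]+2*np.array([-np.sin(ry),np.cos(ry),0]); o.append(((proj("side",P)-[290,180]+.3)*3.3333+[300,0])[0].round(0))
  print(pit,*o)
im=cv2.imread("pics/l2.png"); hs=im[:, 300:].astype(int)
for u in (345,380,420,445,515,535):   # handle edges by column profile
    col=im[225:300,u].astype(int).sum(1); g=np.diff(cv2.GaussianBlur(col.astype(np.float32).reshape(-1,1),(1,5),0).ravel()); print(u,225+g[10:60].argmax()+10,225+g[10:60].argmin()+10)
```

```text
foot [ 420.2 -223.5   59.3] [ 0.5 -0.  -0.   0.6]
-2 [333. 264.] [415. 259.] [456. 257.] [513. 253.]
-1 [333. 266.] [415. 260.] [456. 257.] [513. 253.]
0 [333. 268.] [415. 261.] [456. 257.] [513. 252.]
1 [333. 270.] [415. 261.] [456. 257.] [513. 251.]
2 [333. 272.] [415. 262.] [456. 257.] [513. 251.]
345 283 255
380 280 252
420 276 247
445 273 244
515 265 279
535 263 273
```

Foot triangulates to (420,−223.5,59), so the lengthwise position is right (mid ≈ 570), and the handle's slope still suggests about 1° nose-up. I carry on pivoting.

Run:
```python
from two import *
a=dict(off=(-4,2.2),yaw=ry+.015)
for g in np.arange(.8,3.3,.4):
    p,q=place(62.6-65*np.sin(np.radians(g)),F2-np.radians(g),**a); bot.line_to(p,15,q); bot.pause(.15); s=bot.read_state(); print(round(g,1),s["moment"].round(2),end=" "); st()
    if np.linalg.norm(s["contact_force"])>14: break
```

```text
0.8 [ 0.67 -0.46 -0.2 ] 21.79 [ 560.  -210.1   51.2] [-0.3  2.4  7.9] 15.1
1.2 [ 0.72 -0.03 -0.33] 22.19 [ 559.9 -210.1   51.2] [ 0.8  2.6 10.1] 15.4
1.6 [ 0.89  0.35 -0.49] 22.59 [ 559.9 -210.1   51.2] [-0.6  3.3 11.5] 15.3
2.0 [ 0.99  0.76 -0.59] 22.99 [ 559.9 -210.1   51.2] [-0.9  3.2 13.8] 15.5
```

Run:
```python
from two import *
from h import *
e=R.from_quat(bot.read_state()["eef_rot"]).as_matrix(); print("actual tilt",np.degrees(np.arctan2(e[0,2],-e[2,2])).round(2),"free cmd",np.degrees(F2).round(2),"yaw",np.degrees(np.arctan2(e[1,0],e[0,0])).round(2))
im=snap("side","",(295,185,455,285),5); cv2.imwrite("pics/l3.png",im)
for pit in(-2,0,2):
  o=[]
  for s in (-150,-100,-65,65,75,100,125,150):
    P=rest+[0,0,60]+s*rx+[0,0,(s+65)*np.tan(np.radians(pit))]+2*np.array([-np.sin(ry),np.cos(ry),0]); o.append(((proj("side",P)-[295,185]+.4)*5)[0].round(0))
  print(pit,*o)
```

```text
actual tilt -31.73 free cmd -29.86 yaw 5.53
-2 [ 25. 371.] [148. 364.] [234. 359.] [545. 340.] [568. 339.] [627. 336.] [685. 332.] [743. 329.]
0 [ 25. 377.] [148. 366.] [234. 359.] [546. 332.] [570. 330.] [629. 324.] [688. 319.] [746. 314.]
2 [ 25. 383.] [148. 369.] [234. 359.] [548. 323.] [572. 320.] [631. 313.] [691. 306.] [750. 299.]
```

View pics/l3.png

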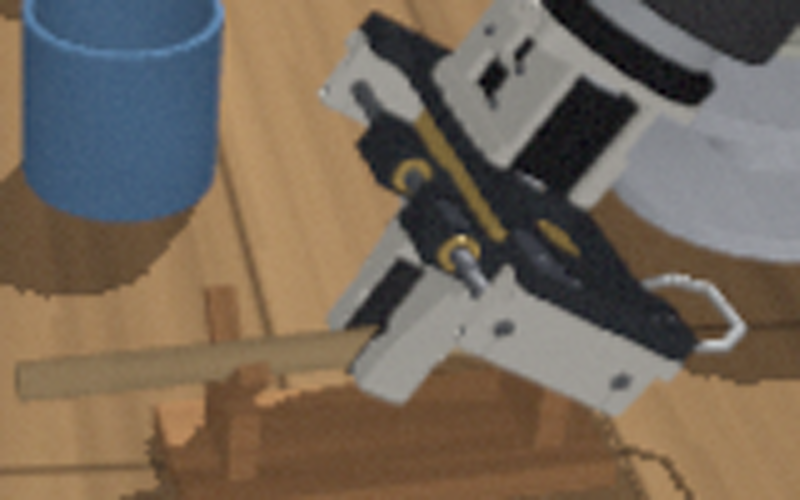

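Foot at (18,381), loop tip near (738,309), handle lying in the near notch: slope is level to within about 1° (inside calibration error). The gripper has turned 2° while the tool kept its pitch, so both notches appear to carry it. I ease the push, relax the grip so that it settles, then check before opening.

Run:
```python
from two import *
a=dict(off=(-4,2.2),yaw=ry+.015); f=F2-np.radians(2)
bot.line_to(place(61.4,f,**a)[0],15); bot.pause(.2); st()
bot.move_gripper(0,4); bot.pause(.4); st()
bot.line_to(place(60.4,f,**a)[0],10); bot.pause(.3); st()
im=snap("side","",(295,185,455,285),5); cv2.imwrite("pics/l4.png",im)
o=cv2.imread("pics/l3.png")
d=cv2.absdiff(im,o).sum(2); print("diff>90",(d>90).sum())
for n,m in(("l3",o),("l4",im)):
    r=[]
    for u in (40,90,140,180,290,320):
        c=cv2.GaussianBlur(m[300:430,u].astype(np.float32).sum(1).reshape(-1,1),(1,9),0).ravel(); g=np.diff(c)
        r.append((u,300+g[20:80].argmax()+20,300+g[50:115].argmin()+50))
    print(n,r)
t=m2=None
# loop patch shift between l3 and l4
t=cv2.cvtColor(o[270:360,640:760],cv2.COLOR_BGR2GRAY); res=cv2.matchTemplate(cv2.cvtColor(im[250:380,620:780],cv2.COLOR_BGR2GRAY),t,cv2.TM_CCOEFF_NORMED); print("loop shift",np.array(cv2.minMaxLoc(res)[3])-20)
t=cv2.cvtColor(o[350:410,5:80],cv2.COLOR_BGR2GRAY); res=cv2.matchTemplate(cv2.cvtColor(im[335:425,0:95],cv2.COLOR_BGR2GRAY),t,cv2.TM_CCOEFF_NORMED); print("foot shift",np.array(cv2.minMaxLoc(res)[3])-[5,15])
```

```text
23.49 [ 559.9 -210.1   51.2] [-0.9  2.5  8.4] 15.0
24.11 [ 559.9 -210.    50.8] [1.3 2.9 5.3] 15.3
24.66 [ 559.8 -210.    49.5] [0.9 1.5 5.1] 15.9
diff>90 10486
l3 [(40, np.int64(365), np.int64(358)), (90, np.int64(360), np.int64(353)), (140, np.int64(359), np.int64(350)), (180, np.int64(329), np.int64(377)), (290, np.int64(374), np.int64(395)), (320, np.int64(370), np.int64(389))]
l4 [(40, np.int64(366), np.int64(358)), (90, np.int64(361), np.int64(353)), (140, np.int64(359), np.int64(350)), (180, np.int64(354), np.int64(377)), (290, np.int64(374), np.int64(395)), (320, np.int64(369), np.int64(386))]
loop shift [-1  0]
foot shift [0 0]
```

With the grip relaxed the gripper slid down 1.3 mm while the foot and loop stayed put, so the tool is seated in both notches. I open and retreat.

Run:
```python
from two import *
bot.move_gripper(45); bot.pause(.2); st()
p=bot.read_state()["tcp_pos"]
bot.line_to(p+[0,0,40],40); st()
bot.line_to(p+[0,0,220],150); st()
bot.line_to(p+[-120,60,220],150); bot.pause(.4); st()
two("pics/end.png",(90,20,440,240),(190,90,460,350),1.2,1.5)
i=snap("top","",(290,80,390,230),4); cv2.imwrite("pics/endtop.png",i)
two("pics/end.png",(80,30,430,300),(270,140,460,310),1.25,2)
```

```text
25.62 [ 559.6 -210.    49.4] [-0.6 -0.  -0.6] 44.9
26.77 [ 559.4 -210.    89.1] [ 0.9 -0.5  0.4] 45.3
28.12 [ 559.2 -209.9  268.4] [ 0.7 -0.3  0.3] 44.8
29.57 [ 439.7 -150.2  269.2] [-0.2 -0.4 -0.6] 44.9
0.9696969696969697
0.9779951100244498
```

View pics/end.png

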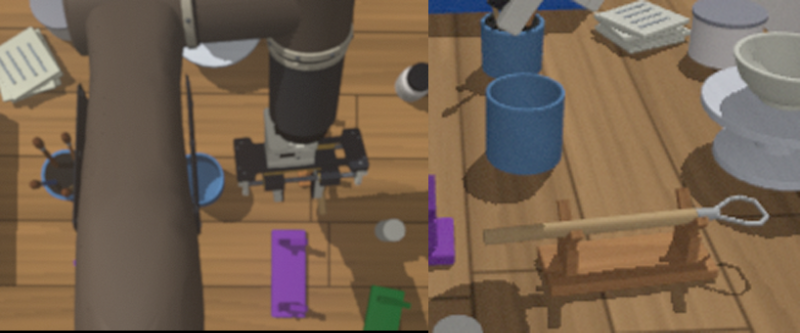

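The tool lies in both notches: foot at crop (486,237), ferrule joint (697,213) just beyond the far upright. It is still, the pot and brush jar are in place, and the gripper is clear.

Run:
```python
from h import *
a=proj("side",rest+[0,0,60]-150*rx);b=proj("side",rest+[0,0,60]+75*rx);print("expected foot/joint crop",(a-[270,140])*1.956+[428,0],(b-[270,140])*1.956+[428,0])
st(); bot.close_job()
```

```text
expected foot/joint crop [[485.9917321  235.95914026]] [[699.83464956 217.30888784]]
29.82 [ 439.6 -150.   269.4] [ 0.6 -0.3 -0.2] 44.9
the job is handed in; nothing more can be done
```

I drew the loop tool out of the pot, lowered it into both notches of the wooden rest in the gripper, and only then let go. It lies with the loop pointing away from the robot, and I handed the job in at about 30 s.

- **Position along the rest:** in the last side picture the foot end is about 1 px from where a centred tool should be. The handle/ferrule joint is about 3 px away in the crop, which is 1–2 mm along the tool. The far upright sits only a few millimetres short of the ferrule, as the tool's dimensions require.
- **Seating:** when I relaxed the grip before opening, the gripper slid down the handle by 1.3 mm. The foot stayed put and the loop moved by no more than about 0.2 px, so the tool was resting in the notches.
- **Lowering:** the first try touched one side of a notch. I raised it a few millimetres, shifted and turned it slightly, and lowered it again. Contact forces I read while lowering and seating the tool stayed under about 15 N.
- **Bystanders:** the last pictures show the pot and the visible part of the brush jar standing where they were. The glaze jar and kiln prop, as far as they show, also look in place. I checked all of these by eye only.
- **Disagreement:** the picture slope read about 1° nose-up, and the joint checks about 2 mm high, both near the calibration error. The arm's own readings put the handle about 2 mm higher at contact than the images did. I could not settle which is right.

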